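# Line up the condiments by height beside the oil bottle

### The job

Stand the pepper mill, the sugar shaker, the spice jar and the salt cellar upright on the four cork coasters, one centred on each, in order of height: the tallest on the coaster next to the oil bottle, down to the shortest on the coaster next to the mustard jar. Leave the oil bottle and the mustard jar where they stand, and knock nothing over.

Things in the scene. Friction and masses are not known exactly. Their poses are not given: they have to be found in the camera images.
- pepper_mill: Dark brown turned-wood pepper mill, 170 mm tall, the tallest of the four condiments. Body up to 58 mm across from 0 to 122 mm height with a waist; above it a rounded head 48 mm across at its widest (about 140 mm up), a 12 mm metal nut from 158 to 170 mm. The head does not turn. Loose, about 0.18 kg, upright on the worktop at the start. Origin: centre of its underside, z up along its axis; it is round, so its yaw does not matter.
- sugar_shaker: Plain steel sugar shaker with a domed perforated top, 136 mm tall, the second tallest. Nearly straight round body, 52 mm across at the foot and 50 mm at 108 mm height; a 52 mm collar to 118 mm, dome above. Loose, about 0.2 kg, upright on the worktop at the start. Origin: centre of its underside, z up along its axis; it is round, so its yaw does not matter.
- spice_jar: Spice jar with a blue label and a black cap, 105 mm tall, the third tallest; straight round, 41 mm across over its whole height (cap 40 mm, from 84 mm up). Loose, about 0.11 kg, upright on the worktop at the start. Origin: centre of its underside, z up along its axis; it is round, so its yaw does not matter.
- salt_cellar: White ceramic salt cellar with a blue band and a fixed wooden lid, 66 mm tall, the shortest. Straight round wall 56 mm across from 6 to 46 mm height; lid 57 mm across from 46 to 55 mm; small knob 18 mm across to 66 mm. Loose, about 0.2 kg, upright on the worktop at the start. Origin: centre of its underside, z up along its axis; it is round, so its yaw does not matter.
- oil_bottle: Tall clear glass bottle of yellow oil with a black cap, 272 mm tall, body 60 mm across, standing loose on the worktop beyond one end of the coaster row (either end, 0.25 to 0.29 m from the row's middle). Shows which end is the tall end. Must stay where it is. Origin: centre of its underside, z up.
- mustard_jar: Glass mustard jar with a white lid, 103 mm tall, 59 mm across, standing loose on the worktop beyond the other end of the row. Must stay where it is. Origin: centre of its underside, z up.
- coaster_1: Round cork coaster, 80 mm across, 5 mm thick, with a pale ring near its edge, at the left (+y) end of the row of four, neighbouring centres 95 mm apart. Fixed, lying on a fixed dark wooden plinth (105 x 410 x 14 mm) on the worktop. Origin: centre of its underside, 14 mm above the worktop, so its top is 5 mm above the origin; its y axis runs along the row toward the left end, z up.
- coaster_2: Round cork coaster, 80 mm across, 5 mm thick, with a pale ring near its edge, second from the left of four, neighbouring centres 95 mm apart. Fixed, lying on a fixed dark wooden plinth (105 x 410 x 14 mm) on the worktop. Origin: centre of its underside, 14 mm above the worktop, so its top is 5 mm above the origin; its y axis runs along the row toward the left end, z up.
- coaster_3: Round cork coaster, 80 mm across, 5 mm thick, with a pale ring near its edge, third from the left of four, neighbouring centres 95 mm apart. Fixed, lying on a fixed dark wooden plinth (105 x 410 x 14 mm) on the worktop. Origin: centre of its underside, 14 mm above the worktop, so its top is 5 mm above the origin; its y axis runs along the row toward the left end, z up.
- coaster_4: Round cork coaster, 80 mm across, 5 mm thick, with a pale ring near its edge, at the right (-y) end of the row of four, neighbouring centres 95 mm apart. Fixed, lying on a fixed dark wooden plinth (105 x 410 x 14 mm) on the worktop. Origin: centre of its underside, 14 mm above the worktop, so its top is 5 mm above the origin; its y axis runs along the row toward the left end, z up.

How it is judged:
By the outcome, as a careful person would: the job done as asked, in the order asked, and still so for the second after the job is handed in, with the robot touching nothing.
It also fails if it takes over 106 s, if anything falls off the work surface, if the arm or the gripper's body presses on something with over 40 N, if the wrist force passes 120 N, or if a joint passes its speed limit or range.

### The arm

A 6-joint arm with a two-finger parallel gripper is mounted at the origin on a cart in front of the work surface, level with it; the furniture and walls round the work are solid. World frame = base frame: x ahead of the robot, y to its left, z up, the work surface at z = 0. Lengths are in m, angles in rad, forces in N, time in s.
With the tool pointing down it reaches from about 0.35 to 0.775 m from the base axis. Payload 7.3 kg.
Tool frame: the origin (TCP) lies at the very end of the fingers, on their centre line; the grasp point (between the pads) lies 19 mm behind it (robot.hold_point_z is the distance from the TCP to the grasp point, in m); z points along the fingers, y is the direction in which the jaws open and shut (so a half turn about z gives the same grasp; the last joint's range is limited). The gripper opens to 92 mm and grips with 3 to 60 N. Pads are 19 mm wide; open, the fingers measure 130 mm over their backs; the gripper's body (75 mm by 190 mm) begins 47 mm behind the grasp point.
Start: joints at [1.045, 0.342, 1.524, -0, 1.275, -0.146], TCP at [0.195, 0.488, 0.227] pointing down, gripper open.
Joint ranges: [-2.53, 2.53], [-0.77, 2.02], [0.04, 2.7], [-1, 4.14], [0.28, 2.66], [-3.11, 3.11]. Speed limits (rad/s): [2.57, 2.57, 3.14, 3.14, 3.14, 3.14].

### API

Orientations are given as [roll, pitch, yaw] about the fixed x, y, z axes, in that order (R = Rz(yaw) Ry(pitch) Rx(roll)).
In Python, from cell import monitor, viewer, robot gives the robot as it stands.
- The arm moves only by the tool move_arm, never from a script. Its argument "deltas" is a list of rows, each an object of numbers: "x", "y", "z": the shift along the tool's x, y, z in m; "wx", "wy", "wz": the turn, a rotation vector about the tool's x, y, z in degrees; "hand": the opening, from 0 (shut) to 1 (fully open). In form: [{"x": .., "y": .., "z": .., "wx": .., "wy": .., "wz": .., "hand": ..}, ...]. A call has 1 to 8 rows; each row is the pose to reach, as a shift and turn from the pose commanded when the call began, along the tool's axes at that moment; what a row does not reach only later rows make up. A row lasts 1/8 s, in which the tool goes at most 62.5 mm and 10.7 degrees, less where a joint would pass 70% of its speed; a pose out of reach is approached as far as the arm can. A call with a gripper value outside its range is refused whole. The fingers move at their own pace and stop on an object; "grip_force" is the grip in N (left out, the last holds). Time passes only in rows, so rows that repeat a pose let the fingers close. It gives the time, the measured TCP pose, the force and the opening at its end, in the units of the state.
- monitor.observe(): the state, without advancing time (a new reading comes with each control period).
- viewer.read_camera(name): name is "scene" or "top"; returns the picture (400x640x3 uint8, red, green, blue); there is no depth.
- viewer.camera_params(name): a dict with "camera_matrix" (3x3 intrinsics, pixels), "R" (3x3) and "t" (3): a world point X has camera coordinates R X + t. Camera axes: x right, y down, z forward; pixel columns grow to the right and rows downward; lengths in m; the calibration is good to about 2 mm. A picture is of the moment at which its call begins. camera_params takes no time and is no camera call.
- robot.hand_in(): hands the job in, once; it reports no verdict.
The state is a dict: "time": time; "qpos": joint angles; "qvel": joint speeds; "joint_efforts": joint torques, N m; "tool_pos": TCP position; "tool_rot": TCP orientation; "contact_force": force on the tool from outside, world axes, zero at the start; "torque": the same for the moment, N m; "opening": finger opening in m.
Only numpy, scipy, OpenCV 4.12 (cv2) and the standard library are available. Lean on these libraries where they do the work, as an engineer would, in place of code of your own. Each camera call takes 0.05 s, during which the arm holds its last target. There are 200 camera calls.

## Working session

There is one attempt and no reset: what is moved stays moved. The work goes in short steps, Python scripts to look and compute and a tool call to move; the robot and the scene stay as the last step left them, time stands still between calls to the robot, and variables do not carry over. Pictures are saved under pics/ and viewed, about 12 in all and at most 16, crops included, and the job is handed in when it is done.

Besides the shell and the picture viewer there is one more tool, called after "Emit:" as name(argument=value, ...), one argument or row to a line, values as JSON. move_arm: Moves the arm, as the interface text tells. Its arguments: {"type":"object","properties":{"deltas":{"type":"array","items":{"type":"object","properties":{"x":{"type":"number"},"y":{"type":"number"},"z":{"type":"number"},"wx":{"type":"number"},"wy":{"type":"number"},"wz":{"type":"number"},"hand":{"type":"number"}}}},"grip_force":{"type":"number"}},"required":["deltas"]}

```bash
mkdir -p pics; ls; python3 - <<'E'
from cell import monitor, viewer, robot
import cv2,numpy as np
s=monitor.observe();print({k:np.round(v,3).tolist() for k,v in s.items()})
for n in("scene","top"):
    im=viewer.read_camera(n);cv2.imwrite(f"pics/{n}0.png",im[:,:,::-1])
    p=viewer.camera_params(n);print(n,np.round(p["camera_matrix"],1).tolist(),np.round(p["R"],3).tolist(),np.round(p["t"],3).tolist(), (-p["R"].T@p["t"]).round(3))
E
```

```text
pics
{'time': 0.0, 'qpos': [1.045, 0.343, 1.525, -0.0, 1.275, -0.146], 'qvel': [-0.001, 0.001, -0.0, 0.0, 0.0, 0.001], 'joint_efforts': [0.001, -43.123, -24.423, 0.072, 0.056, -0.0], 'tool_pos': [0.194, 0.487, 0.226], 'tool_rot': [-3.14, -0.0, 2.762], 'contact_force': [-1.008, -0.454, -0.504], 'torque': [0.041, -0.015, -0.016], 'opening': 0.092}
scene [[486.3, 0.0, 322.0], [0.0, 486.3, 200.4], [0.0, 0.0, 1.0]] [[0.741, -0.671, 0.016], [-0.563, -0.634, -0.531], [0.366, 0.385, -0.847]] [-0.364, 0.355, 1.176] [ 0.039 -0.472  1.191]
top [[437.0, 0.0, 322.1], [0.0, 437.0, 200.0], [0.0, 0.0, 1.0]] [[-0.008, -1.0, 0.014], [-0.996, 0.006, -0.087], [0.087, -0.014, -0.996]] [0.029, 0.559, 1.105] [0.462 0.041 1.149]
```

View pics/scene0.png

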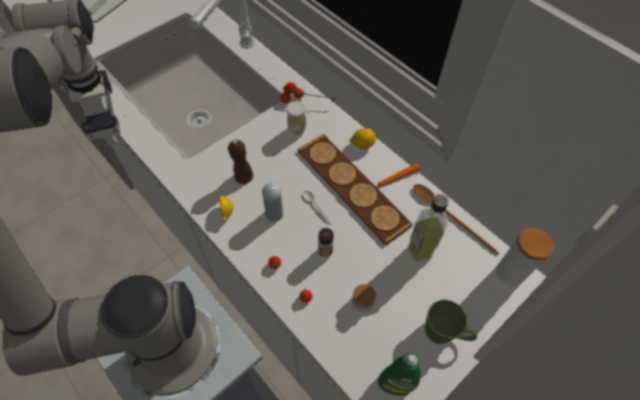

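View pics/top0.png

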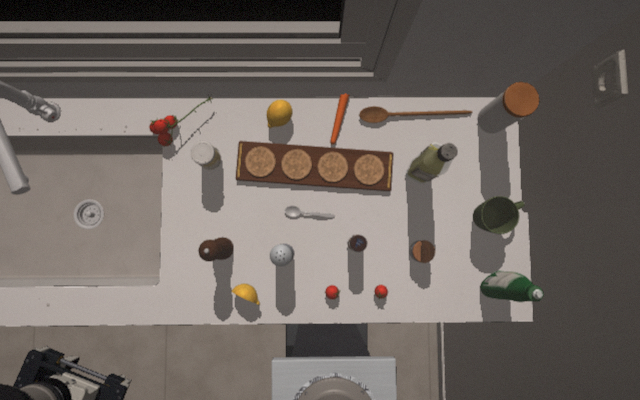

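The oil bottle is at the right (-y) end (top image ~(425,165)) and the mustard jar at the left (204,155). The mill is at (215,249), the shaker at (282,254), the spice jar at (358,243), the salt cellar at (423,251), and the coasters run from (260,162) to (369,169). So the mill goes to c4, shaker to c3, spice to c2 and salt to c1.

```bash
python3 - <<'E'
import cv2
a=cv2.imread("pics/top0.png")[130:310,190:450];cv2.imwrite("pics/topc.png",cv2.resize(a,None,fx=3,fy=3,interpolation=cv2.INTER_CUBIC))
a=cv2.imread("pics/scene0.png")[130:310,210:410];cv2.imwrite("pics/scenec.png",cv2.resize(a,None,fx=3.3,fy=3.3,interpolation=cv2.INTER_CUBIC))
E
```

```text
(no output)
```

View pics/topc.png

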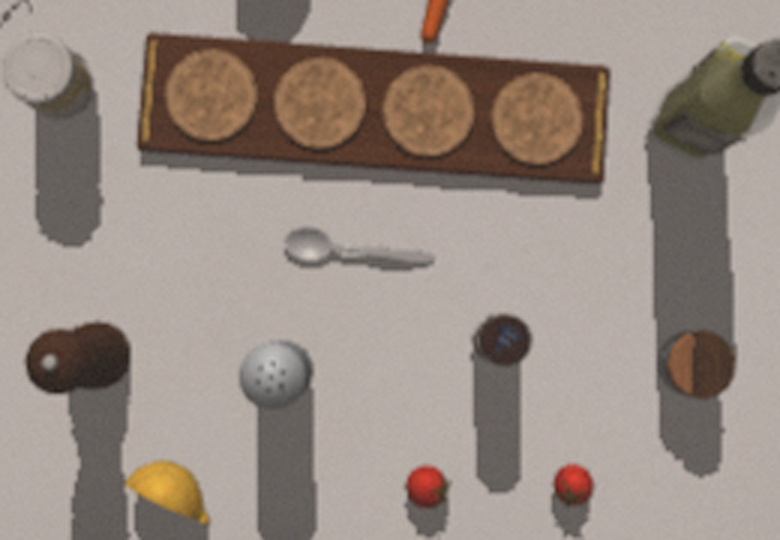

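View pics/scenec.png

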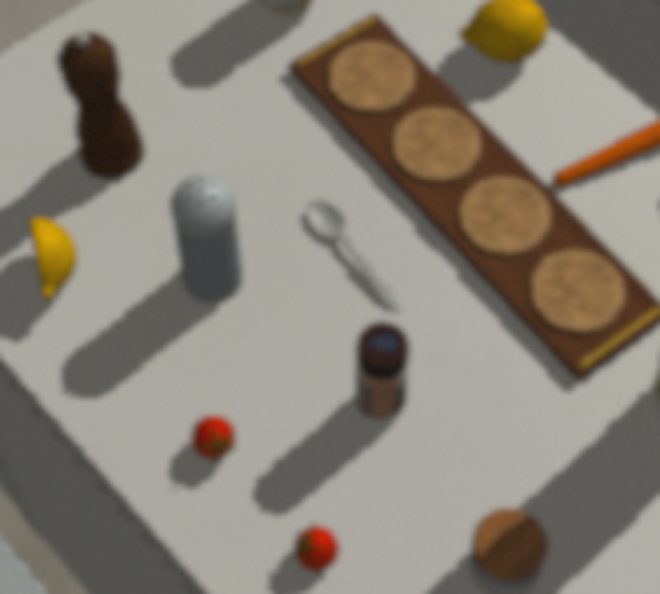

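```bash
cat > h.py <<'E'
import cv2,numpy as np
from cell import monitor,viewer,robot
def cast(n,u,v,z):
    p=viewer.camera_params(n);R,t=p["R"],p["t"];c=-R.T@t
    d=R.T@np.linalg.inv(p["camera_matrix"])@[u,v,1.]
    return (c+d*(z-c[2])/d[2])[:2]
def crop(n,u,v,z):
    f,ox,oy={"top":(3,190,130),"scene":(3.3,210,130)}[n]
    return cast(n,(u+.5)/f-.5+ox,(v+.5)/f-.5+oy,z)
def proj(n,X):
    p=viewer.camera_params(n);q=p["camera_matrix"]@(p["R"]@np.array(X,float)+p["t"]);return q[:2]/q[2]
E
python3 - <<'E'
from h import *
for nm,n,u,v,z in [("mill head","top",57,361.5,.14),("mill nut","top",50,362,.168),("mill nut","scene",83,42,.168),("shaker","top",273.5,374.5,.118),("shaker","scene",204.5,205,.118),
 ("spice","top",504,340,.105),("spice","scene",382.5,343,.105),("salt","top",701,364.5,.055),("salt","scene",510.5,539,.055)]:
    print(nm,n,crop(n,u,v,z).round(4))
for n in("top","scene"):
    im=cv2.imread(f"pics/{n}0.png");h=cv2.cvtColor(im,cv2.COLOR_BGR2HSV)
    m=cv2.inRange(h,(5,60,120),(20,170,255));m=cv2.morphologyEx(m,cv2.MORPH_CLOSE,np.ones((5,5)));m=cv2.morphologyEx(m,cv2.MORPH_OPEN,np.ones((7,7)))
    for c in cv2.findContours(m,0,1)[0]:
        if 200<cv2.contourArea(c)<1500:
            (x,y),ax,_=cv2.fitEllipse(c);print(n,"cork",round(x),round(y),np.round(ax),cast(n,x,y,.019).round(4))
E
```

```text
mill head top [0.4358 0.2871]
mill nut top [0.4362 0.2854]
mill nut scene [0.4293 0.2827]
shaker top [0.4239 0.124 ]
shaker scene [0.4214 0.1227]
spice top [ 0.4491 -0.0576]
spice scene [ 0.4485 -0.0585]
salt top [ 0.4269 -0.2261]
salt scene [ 0.4271 -0.2255]
top cork 369 169 [28. 29.] [ 0.6406 -0.0976]
top cork 332 166 [28. 29.] [ 0.6484 -0.0026]
top cork 296 164 [29. 29.] [0.6555 0.0923]
top cork 260 161 [29. 29.] [0.6632 0.1868]
top cork 521 98 [30. 33.] [ 0.8291 -0.5086]
scene cork 385 217 [22. 27.] [ 0.6391 -0.097 ]
scene cork 363 195 [22. 26.] [ 0.646  -0.0029]
scene cork 342 173 [21. 25.] [0.6534 0.092 ]
scene cork 321 152 [20. 27.] [0.6613 0.1905]
```

Both views agree to within about 3 mm. The grasps will have the jaws along world x (tool yaw 90°), so the gripper clears neighbours in the row. First I'll go above the mill.

Emit:
move_arm(
  deltas=[
    {"x": -0.04,"y": -0.012,"wz": 10,"hand": 1},
    {"x": -0.09,"y": -0.03,"wz": 20,"hand": 1},
    {"x": -0.14,"y": -0.047,"wz": 30,"hand": 1},
    {"x": -0.19,"y": -0.063,"wz": 40,"hand": 1},
    {"x": -0.24,"y": -0.08,"wz": 50,"hand": 1},
    {"x": -0.28,"y": -0.093,"wz": 60,"hand": 1},
    {"x": -0.297,"y": -0.099,"wz": 68.2,"hand": 1},
    {"x": -0.297,"y": -0.099,"wz": 68.2,"hand": 1},
  ],
)

```text
schema error: expected keys x, y, z, wx, wy, wz, hand
```

Emit:
move_arm(
  deltas=[
    {"x": -0.04,"y": -0.012,"z": 0,"wx": 0,"wy": 0,"wz": 10,"hand": 1},
    {"x": -0.09,"y": -0.03,"z": 0,"wx": 0,"wy": 0,"wz": 20,"hand": 1},
    {"x": -0.14,"y": -0.047,"z": 0,"wx": 0,"wy": 0,"wz": 30,"hand": 1},
    {"x": -0.19,"y": -0.063,"z": 0,"wx": 0,"wy": 0,"wz": 40,"hand": 1},
    {"x": -0.24,"y": -0.08,"z": 0,"wx": 0,"wy": 0,"wz": 50,"hand": 1},
    {"x": -0.28,"y": -0.093,"z": 0,"wx": 0,"wy": 0,"wz": 60,"hand": 1},
    {"x": -0.297,"y": -0.099,"z": 0,"wx": 0,"wy": 0,"wz": 68.2,"hand": 1},
    {"x": -0.297,"y": -0.099,"z": 0,"wx": 0,"wy": 0,"wz": 68.2,"hand": 1},
  ],
  grip_force=25,
)

```text
time: 1.1
tool_pos: [0.4343, 0.2847, 0.2262]
tool_rot: [-3.141, 0.0, 1.57]
contact_force: [0.1, 0.2, 0.4]
opening: 0.092
```

Emit:
move_arm(
  deltas=[
    {"x": 0.001,"y": 0,"z": 0.03,"wx": 0,"wy": 0,"wz": 0,"hand": 1},
    {"x": 0.001,"y": 0,"z": 0.06,"wx": 0,"wy": 0,"wz": 0,"hand": 1},
    {"x": 0.001,"y": 0,"z": 0.09,"wx": 0,"wy": 0,"wz": 0,"hand": 1},
    {"x": 0.001,"y": 0,"z": 0.107,"wx": 0,"wy": 0,"wz": 0,"hand": 1},
    {"x": 0.001,"y": 0,"z": 0.107,"wx": 0,"wy": 0,"wz": 0,"hand": 1},
    {"x": 0.001,"y": 0,"z": 0.107,"wx": 0,"wy": 0,"wz": 0,"hand": 0.65},
    {"x": 0.001,"y": 0,"z": 0.107,"wx": 0,"wy": 0,"wz": 0,"hand": 0.6},
    {"x": 0.001,"y": 0,"z": 0.107,"wx": 0,"wy": 0,"wz": 0,"hand": 0.55},
  ],
)

```text
time: 2.1
tool_pos: [0.434, 0.2868, 0.1204]
tool_rot: [3.14, -0.001, 1.572]
contact_force: [-0.4, 0.5, -0.2]
opening: 0.0663
```

```bash
python3 - <<'E'
from h import *
im=viewer.read_camera("scene")[100:260,160:340,::-1];cv2.imwrite("pics/g1.png",cv2.resize(im,None,fx=3,fy=3))
E
```

```text
(no output)
```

View pics/g1.png

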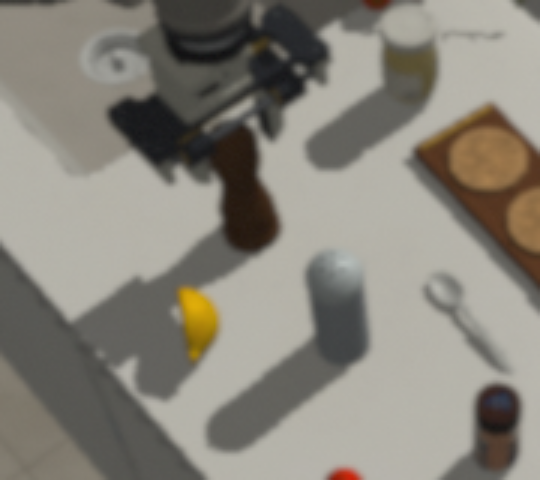

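The mill stands upright between the fingers at about (245,180) in the crop, with the jaws spread across it. I'll close on it and lift a little.

Emit:
move_arm(
  deltas=[
    {"x": 0,"y": 0,"z": 0,"wx": 0,"wy": 0,"wz": 0,"hand": 0.5},
    {"x": 0,"y": 0,"z": 0,"wx": 0,"wy": 0,"wz": 0,"hand": 0.4},
    {"x": 0,"y": 0,"z": 0,"wx": 0,"wy": 0,"wz": 0,"hand": 0.3},
    {"x": 0,"y": 0,"z": 0,"wx": 0,"wy": 0,"wz": 0,"hand": 0.3},
    {"x": 0,"y": 0,"z": 0,"wx": 0,"wy": 0,"wz": 0,"hand": 0.3},
    {"x": 0,"y": 0,"z": -0.01,"wx": 0,"wy": 0,"wz": 0,"hand": 0.3},
    {"x": 0,"y": 0,"z": -0.025,"wx": 0,"wy": 0,"wz": 0,"hand": 0.3},
    {"x": 0,"y": 0,"z": -0.04,"wx": 0,"wy": 0,"wz": 0,"hand": 0.3},
  ],
)

```text
time: 3.15
tool_pos: [0.4339, 0.2867, 0.161]
tool_rot: [3.141, -0.0, 1.572]
contact_force: [0.2, -0.5, -0.6]
opening: 0.0473
```

Emit:
move_arm(
  deltas=[
    {"x": 0,"y": 0,"z": -0.02,"wx": 0,"wy": 0,"wz": 0,"hand": 0.3},
    {"x": -0.01,"y": 0.005,"z": -0.04,"wx": 0,"wy": 0,"wz": 0,"hand": 0.3},
    {"x": -0.03,"y": 0.016,"z": -0.06,"wx": 0,"wy": 0,"wz": 0,"hand": 0.3},
    {"x": -0.06,"y": 0.032,"z": -0.06,"wx": 0,"wy": 0,"wz": 0,"hand": 0.3},
    {"x": -0.095,"y": 0.051,"z": -0.06,"wx": 0,"wy": 0,"wz": 0,"hand": 0.3},
    {"x": -0.13,"y": 0.07,"z": -0.06,"wx": 0,"wy": 0,"wz": 0,"hand": 0.3},
    {"x": -0.165,"y": 0.089,"z": -0.06,"wx": 0,"wy": 0,"wz": 0,"hand": 0.3},
    {"x": -0.2,"y": 0.107,"z": -0.06,"wx": 0,"wy": 0,"wz": 0,"hand": 0.3},
  ],
)

```text
time: 4.15
tool_pos: [0.5415, 0.0854, 0.2209]
tool_rot: [3.14, -0.0, 1.571]
contact_force: [0.3, 0.6, -1.1]
opening: 0.0472
```

Emit:
move_arm(
  deltas=[
    {"x": -0.035,"y": 0.019,"z": 0,"wx": 0,"wy": 0,"wz": 0,"hand": 0.3},
    {"x": -0.07,"y": 0.038,"z": 0,"wx": 0,"wy": 0,"wz": 0,"hand": 0.3},
    {"x": -0.105,"y": 0.057,"z": 0,"wx": 0,"wy": 0,"wz": 0,"hand": 0.3},
    {"x": -0.135,"y": 0.073,"z": 0,"wx": 0,"wy": 0,"wz": 0,"hand": 0.3},
    {"x": -0.16,"y": 0.086,"z": 0,"wx": 0,"wy": 0,"wz": 0,"hand": 0.3},
    {"x": -0.178,"y": 0.095,"z": 0,"wx": 0,"wy": 0,"wz": 0,"hand": 0.3},
    {"x": -0.184,"y": 0.099,"z": 0,"wx": 0,"wy": 0,"wz": 0,"hand": 0.3},
    {"x": -0.184,"y": 0.099,"z": 0,"wx": 0,"wy": 0,"wz": 0,"hand": 0.3},
  ],
)

```text
time: 5.15
tool_pos: [0.64, -0.0972, 0.22]
tool_rot: [3.141, -0.0, 1.571]
contact_force: [0.4, -0.7, -1.0]
opening: 0.0471
```

```bash
python3 - <<'E'
from h import *
s=monitor.observe();print(s["tool_pos"],s["contact_force"],s["opening"])
im=viewer.read_camera("scene")[100:280,290:490,::-1];cv2.imwrite("pics/g2.png",cv2.resize(im,None,fx=3,fy=3))
E
```

```text
[ 0.63998732 -0.09718542  0.22002013] [ 0.44249372 -0.74498642 -1.02310295] 0.047077967649409545
```

View pics/g2.png

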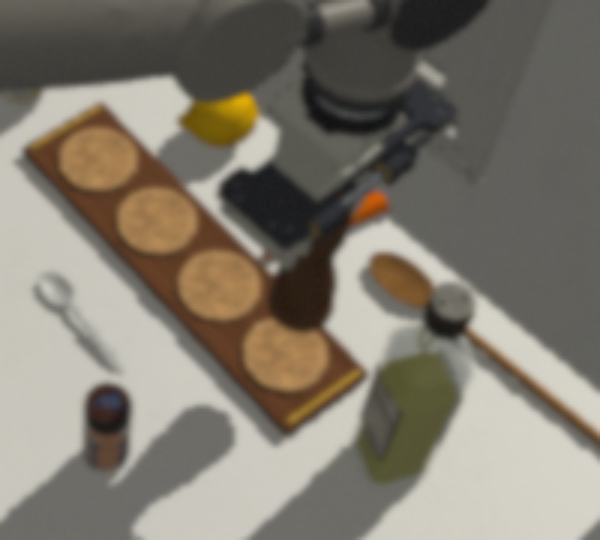

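The mill hangs over coaster 4 (coaster at crop (285,352), base at (300,310)), leaning in parallel with the bottle, so it is upright. Lowering.

Emit:
move_arm(
  deltas=[
    {"x": 0,"y": 0,"z": 0.015,"wx": 0,"wy": 0,"wz": 0,"hand": 0.3},
    {"x": 0,"y": 0,"z": 0.035,"wx": 0,"wy": 0,"wz": 0,"hand": 0.3},
    {"x": 0,"y": 0,"z": 0.055,"wx": 0,"wy": 0,"wz": 0,"hand": 0.3},
    {"x": 0,"y": 0,"z": 0.068,"wx": 0,"wy": 0,"wz": 0,"hand": 0.3},
    {"x": 0,"y": 0,"z": 0.074,"wx": 0,"wy": 0,"wz": 0,"hand": 0.3},
    {"x": 0,"y": 0,"z": 0.077,"wx": 0,"wy": 0,"wz": 0,"hand": 0.3},
    {"x": 0,"y": 0,"z": 0.079,"wx": 0,"wy": 0,"wz": 0,"hand": 0.3},
    {"x": 0,"y": 0,"z": 0.079,"wx": 0,"wy": 0,"wz": 0,"hand": 0.3},
  ],
)

```text
time: 6.2
tool_pos: [0.6402, -0.0973, 0.1411]
tool_rot: [3.141, 0.0, 1.571]
contact_force: [-0.5, 0.5, -1.6]
opening: 0.0472
```

Emit:
move_arm(
  deltas=[
    {"x": 0,"y": 0,"z": 0.001,"wx": 0,"wy": 0,"wz": 0,"hand": 0.3},
    {"x": 0,"y": 0,"z": 0.002,"wx": 0,"wy": 0,"wz": 0,"hand": 0.3},
    {"x": 0,"y": 0,"z": 0.002,"wx": 0,"wy": 0,"wz": 0,"hand": 0.3},
  ],
)

```text
time: 6.58
tool_pos: [0.6401, -0.0973, 0.1389]
tool_rot: [3.141, 0.0, 1.571]
contact_force: [-0.4, 0.3, 0.3]
opening: 0.0474
```

Contact felt (Fz went from -1.6 to +0.3). Release with gradual opening, then raise.

Emit:
move_arm(
  deltas=[
    {"x": 0,"y": 0,"z": 0.0005,"wx": 0,"wy": 0,"wz": 0,"hand": 0.3},
    {"x": 0,"y": 0,"z": 0.0005,"wx": 0,"wy": 0,"wz": 0,"hand": 0.53},
    {"x": 0,"y": 0,"z": 0.0005,"wx": 0,"wy": 0,"wz": 0,"hand": 0.56},
    {"x": 0,"y": 0,"z": 0.0005,"wx": 0,"wy": 0,"wz": 0,"hand": 0.65},
    {"x": 0,"y": 0,"z": 0.0005,"wx": 0,"wy": 0,"wz": 0,"hand": 0.8},
    {"x": 0,"y": 0,"z": 0.0005,"wx": 0,"wy": 0,"wz": 0,"hand": 1},
    {"x": 0,"y": 0,"z": 0.0005,"wx": 0,"wy": 0,"wz": 0,"hand": 1},
    {"x": 0,"y": 0,"z": 0.0005,"wx": 0,"wy": 0,"wz": 0,"hand": 1},
  ],
)

```text
time: 7.58
tool_pos: [0.64, -0.0973, 0.1382]
tool_rot: [3.142, -0.0, 1.572]
contact_force: [-0.5, -0.8, -0.6]
opening: 0.0911
```

Emit:
move_arm(
  deltas=[
    {"x": 0,"y": 0,"z": -0.02,"wx": 0,"wy": 0,"wz": 0,"hand": 1},
    {"x": 0,"y": 0,"z": -0.05,"wx": 0,"wy": 0,"wz": 0,"hand": 1},
    {"x": 0,"y": 0,"z": -0.08,"wx": 0,"wy": 0,"wz": 0,"hand": 1},
    {"x": 0.03,"y": -0.03,"z": -0.095,"wx": 0,"wy": 0,"wz": 0,"hand": 1},
    {"x": 0.08,"y": -0.08,"z": -0.095,"wx": 0,"wy": 0,"wz": 0,"hand": 1},
    {"x": 0.13,"y": -0.13,"z": -0.095,"wx": 0,"wy": 0,"wz": 0,"hand": 1},
    {"x": 0.18,"y": -0.18,"z": -0.095,"wx": 0,"wy": 0,"wz": 0,"hand": 1},
    {"x": 0.21,"y": -0.21,"z": -0.095,"wx": 0,"wy": 0,"wz": 0,"hand": 1},
  ],
)

```text
time: 8.57
tool_pos: [0.4316, 0.1105, 0.2334]
tool_rot: [3.141, -0.0, 1.571]
contact_force: [0.6, 0.4, 0.8]
opening: 0.0919
```

```bash
python3 - <<'E'
from h import *
a=viewer.read_camera("scene")[130:280,310:450,::-1];b=viewer.read_camera("top")[120:270,310:450,::-1]
cv2.imwrite("pics/p1.png",cv2.resize(np.hstack([a,b]),None,fx=2.8,fy=2.8))
for n,o in(("scene",(310,130)),("top",(310,120))):
  for z in(.019,.159,.187): print(n,z,((proj(n,(.640,-.0973,z))-o)*2.8).round(0))
E
```

```text
scene 0.019 [210. 244.]
scene 0.159 [229. 166.]
scene 0.187 [234. 149.]
top 0.019 [164. 138.]
top 0.159 [185. 111.]
top 0.187 [189. 105.]
```

View pics/p1.png

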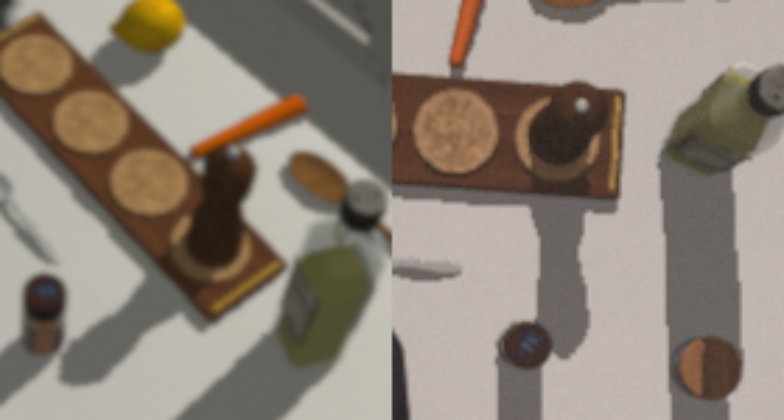

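The mill stands upright on coaster 4; its nut is seen where predicted in both views (within 3 zoomed px, about 2–3 mm). Next, the shaker.

Emit:
move_arm(
  deltas=[
    {"x": 0.011,"y": -0.0065,"z": 0,"wx": 0,"wy": 0,"wz": 0,"hand": 1},
    {"x": 0.011,"y": -0.0065,"z": 0.03,"wx": 0,"wy": 0,"wz": 0,"hand": 1},
    {"x": 0.011,"y": -0.0065,"z": 0.06,"wx": 0,"wy": 0,"wz": 0,"hand": 1},
    {"x": 0.011,"y": -0.0065,"z": 0.09,"wx": 0,"wy": 0,"wz": 0,"hand": 1},
    {"x": 0.011,"y": -0.0065,"z": 0.12,"wx": 0,"wy": 0,"wz": 0,"hand": 1},
    {"x": 0.011,"y": -0.0065,"z": 0.145,"wx": 0,"wy": 0,"wz": 0,"hand": 1},
    {"x": 0.011,"y": -0.0065,"z": 0.154,"wx": 0,"wy": 0,"wz": 0,"hand": 1},
    {"x": 0.011,"y": -0.0065,"z": 0.154,"wx": 0,"wy": 0,"wz": 0,"hand": 0.8},
  ],
)

```text
time: 9.68
tool_pos: [0.427, 0.1201, 0.079]
tool_rot: [-3.141, 0.0, 1.571]
contact_force: [0.9, 0.2, 0.1]
opening: 0.0858
```

Emit:
move_arm(
  deltas=[
    {"x": 0,"y": 0,"z": 0,"wx": 0,"wy": 0,"wz": 0,"hand": 0.65},
    {"x": 0,"y": 0,"z": 0,"wx": 0,"wy": 0,"wz": 0,"hand": 0.55},
    {"x": 0,"y": 0,"z": 0,"wx": 0,"wy": 0,"wz": 0,"hand": 0.4},
    {"x": 0,"y": 0,"z": 0,"wx": 0,"wy": 0,"wz": 0,"hand": 0.3},
    {"x": 0,"y": 0,"z": 0,"wx": 0,"wy": 0,"wz": 0,"hand": 0.3},
    {"x": 0,"y": 0,"z": -0.01,"wx": 0,"wy": 0,"wz": 0,"hand": 0.3},
    {"x": 0,"y": 0,"z": -0.025,"wx": 0,"wy": 0,"wz": 0,"hand": 0.3},
    {"x": 0,"y": 0,"z": -0.04,"wx": 0,"wy": 0,"wz": 0,"hand": 0.3},
  ],
)

```text
time: 10.68
tool_pos: [0.4265, 0.1203, 0.1199]
tool_rot: [-3.141, -0.0, 1.571]
contact_force: [-0.3, 0.6, -2.3]
opening: 0.0515
```

Emit:
move_arm(
  deltas=[
    {"x": -0.005,"y": 0.01,"z": -0.02,"wx": 0,"wy": 0,"wz": 0,"hand": 0.3},
    {"x": -0.023,"y": 0.04,"z": -0.04,"wx": 0,"wy": 0,"wz": 0,"hand": 0.3},
    {"x": -0.045,"y": 0.08,"z": -0.05,"wx": 0,"wy": 0,"wz": 0,"hand": 0.3},
    {"x": -0.07,"y": 0.12,"z": -0.05,"wx": 0,"wy": 0,"wz": 0,"hand": 0.3},
    {"x": -0.093,"y": 0.16,"z": -0.05,"wx": 0,"wy": 0,"wz": 0,"hand": 0.3},
    {"x": -0.113,"y": 0.198,"z": -0.05,"wx": 0,"wy": 0,"wz": 0,"hand": 0.3},
    {"x": -0.126,"y": 0.221,"z": -0.05,"wx": 0,"wy": 0,"wz": 0,"hand": 0.3},
    {"x": -0.126,"y": 0.221,"z": -0.05,"wx": 0,"wy": 0,"wz": 0,"hand": 0.3},
  ],
)

```text
time: 11.68
tool_pos: [0.6485, -0.0067, 0.1685]
tool_rot: [-3.141, 0.0, 1.57]
contact_force: [-0.2, -0.2, -1.9]
opening: 0.0518
```

Emit:
move_arm(
  deltas=[
    {"x": 0,"y": 0,"z": 0,"wx": 0,"wy": 0,"wz": 0,"hand": 0.3},
    {"x": 0,"y": 0,"z": 0.005,"wx": 0,"wy": 0,"wz": 0,"hand": 0.3},
    {"x": 0,"y": 0,"z": 0.015,"wx": 0,"wy": 0,"wz": 0,"hand": 0.3},
    {"x": 0,"y": 0,"z": 0.03,"wx": 0,"wy": 0,"wz": 0,"hand": 0.3},
    {"x": 0,"y": 0,"z": 0.04,"wx": 0,"wy": 0,"wz": 0,"hand": 0.3},
    {"x": 0,"y": 0,"z": 0.045,"wx": 0,"wy": 0,"wz": 0,"hand": 0.3},
    {"x": 0,"y": 0,"z": 0.05,"wx": 0,"wy": 0,"wz": 0,"hand": 0.3},
    {"x": 0,"y": 0,"z": 0.05,"wx": 0,"wy": 0,"wz": 0,"hand": 0.3},
  ],
)

```text
time: 12.68
tool_pos: [0.6476, -0.0055, 0.1189]
tool_rot: [-3.141, -0.0, 1.571]
contact_force: [0.1, 0.5, -1.6]
opening: 0.0512
```

```bash
python3 - <<'E'
from h import *
a=viewer.read_camera("scene")[130:280,290:430,::-1];b=viewer.read_camera("top")[120:270,270:410,::-1]
cv2.imwrite("pics/p2.png",cv2.resize(np.hstack([a,b]),None,fx=2.8,fy=2.8))
s=monitor.observe();print(s["tool_pos"],s["contact_force"])
E
```

```text
[ 0.64788827 -0.00555847  0.11953212] [-0.51632822  0.8059466  -2.07354109]
```

View pics/p2.png

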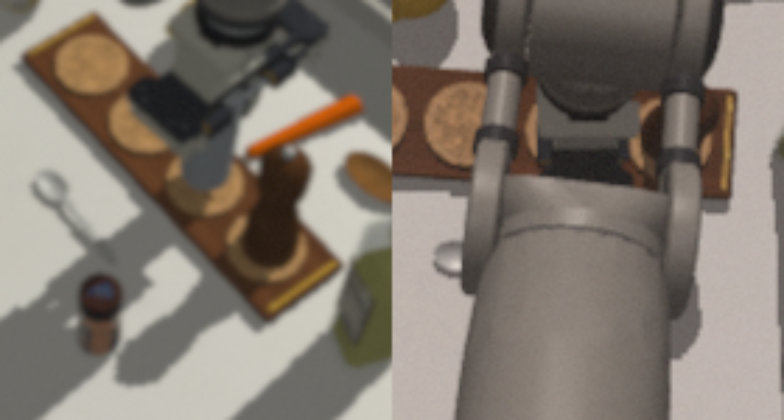

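The shaker is held about 20 mm above coaster 3 and upright (scene half, ~(207,165)). The mill is still standing and there is clear room. Lowering.

Emit:
move_arm(
  deltas=[
    {"x": 0,"y": 0,"z": 0.008,"wx": 0,"wy": 0,"wz": 0,"hand": 0.3},
    {"x": 0,"y": 0,"z": 0.015,"wx": 0,"wy": 0,"wz": 0,"hand": 0.3},
    {"x": 0,"y": 0,"z": 0.018,"wx": 0,"wy": 0,"wz": 0,"hand": 0.3},
    {"x": 0,"y": 0,"z": 0.02,"wx": 0,"wy": 0,"wz": 0,"hand": 0.3},
    {"x": 0,"y": 0,"z": 0.0205,"wx": 0,"wy": 0,"wz": 0,"hand": 0.3},
    {"x": 0,"y": 0,"z": 0.021,"wx": 0,"wy": 0,"wz": 0,"hand": 0.3},
    {"x": 0,"y": 0,"z": 0.021,"wx": 0,"wy": 0,"wz": 0,"hand": 0.3},
    {"x": 0,"y": 0,"z": 0.021,"wx": 0,"wy": 0,"wz": 0,"hand": 0.3},
  ],
)

```text
time: 13.78
tool_pos: [0.6478, -0.0056, 0.0987]
tool_rot: [3.141, 0.0, 1.572]
contact_force: [-2.3, -0.3, 2.5]
opening: 0.0514
```

Contact (Fz from -2.0 to +2.5). Release and rise, then go above the spice jar.

Emit:
move_arm(
  deltas=[
    {"x": 0,"y": 0,"z": 0,"wx": 0,"wy": 0,"wz": 0,"hand": 0.57},
    {"x": 0,"y": 0,"z": 0,"wx": 0,"wy": 0,"wz": 0,"hand": 0.6},
    {"x": 0,"y": 0,"z": 0,"wx": 0,"wy": 0,"wz": 0,"hand": 0.7},
    {"x": 0,"y": 0,"z": 0,"wx": 0,"wy": 0,"wz": 0,"hand": 0.85},
    {"x": 0,"y": 0,"z": 0,"wx": 0,"wy": 0,"wz": 0,"hand": 1},
    {"x": 0,"y": 0,"z": 0,"wx": 0,"wy": 0,"wz": 0,"hand": 1},
    {"x": 0,"y": 0,"z": -0.02,"wx": 0,"wy": 0,"wz": 0,"hand": 1},
    {"x": 0,"y": 0,"z": -0.05,"wx": 0,"wy": 0,"wz": 0,"hand": 1},
  ],
)

```text
time: 14.78
tool_pos: [0.6471, -0.0055, 0.1477]
tool_rot: [-3.139, -0.0, 1.571]
contact_force: [-1.1, 0.3, -0.1]
opening: 0.0918
```

Emit:
move_arm(
  deltas=[
    {"x": 0,"y": 0,"z": -0.03,"wx": 0,"wy": 0,"wz": 0,"hand": 1},
    {"x": 0,"y": 0,"z": -0.06,"wx": 0,"wy": 0,"wz": 0,"hand": 1},
    {"x": -0.01,"y": -0.04,"z": -0.06,"wx": 0,"wy": 0,"wz": 0,"hand": 1},
    {"x": -0.025,"y": -0.09,"z": -0.06,"wx": 0,"wy": 0,"wz": 0,"hand": 1},
    {"x": -0.04,"y": -0.14,"z": -0.06,"wx": 0,"wy": 0,"wz": 0,"hand": 1},
    {"x": -0.05,"y": -0.18,"z": -0.06,"wx": 0,"wy": 0,"wz": 0,"hand": 1},
    {"x": -0.0525,"y": -0.199,"z": -0.06,"wx": 0,"wy": 0,"wz": 0,"hand": 1},
    {"x": -0.0525,"y": -0.199,"z": -0.06,"wx": 0,"wy": 0,"wz": 0,"hand": 1},
  ],
)

```text
time: 15.78
tool_pos: [0.448, -0.0583, 0.2087]
tool_rot: [3.141, 0.0, 1.571]
contact_force: [1.0, 0.0, 0.2]
opening: 0.0917
```

Emit:
move_arm(
  deltas=[
    {"x": 0,"y": 0,"z": 0,"wx": 0,"wy": 0,"wz": 0,"hand": 1},
  ],
)

```text
time: 15.9
tool_pos: [0.4496, -0.0582, 0.2085]
tool_rot: [3.14, 0.0, 1.571]
contact_force: [-0.6, 0.1, 0.0]
opening: 0.0921
```

```bash
python3 - <<'E'
from h import *
a=viewer.read_camera("scene")[130:280,290:430,::-1];b=viewer.read_camera("top")[120:270,270:410,::-1]
cv2.imwrite("pics/p3.png",cv2.resize(np.hstack([a,b]),None,fx=2.8,fy=2.8))
s=monitor.observe();print(s["tool_pos"],s["contact_force"])
for n,o in(("scene",(290,130)),("top",(270,120))):
  for z in(.019,.137,.155): print(n,z,((proj(n,(.6475,-.0027,z))-o)*2.8).round(0))
E
```

```text
[ 0.44956857 -0.05808682  0.20816992] [ 1.0457973  -0.12467489 -0.33567363]
scene 0.019 [204. 180.]
scene 0.137 [215. 113.]
scene 0.155 [217. 101.]
top 0.019 [175. 130.]
top 0.137 [180. 107.]
top 0.155 [181. 103.]
```

View pics/p3.png

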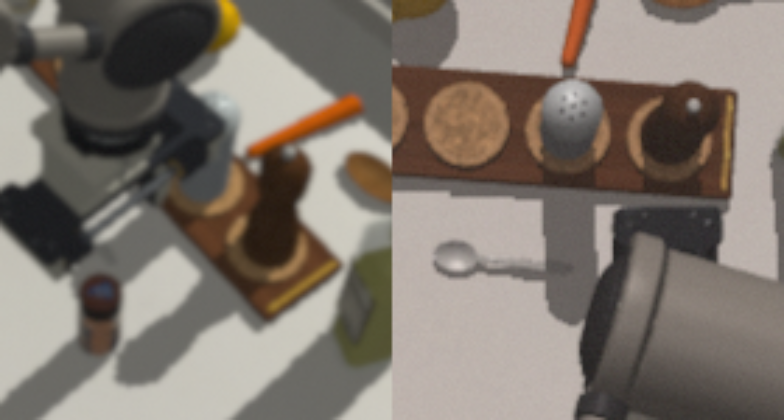

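The shaker is centred: its dome is at ~(572,108) in the top half, with (572,107) predicted. Next, the spice jar.

Emit:
move_arm(
  deltas=[
    {"x": 0,"y": 0,"z": 0.03,"wx": 0,"wy": 0,"wz": 0,"hand": 1},
    {"x": 0,"y": 0,"z": 0.06,"wx": 0,"wy": 0,"wz": 0,"hand": 1},
    {"x": 0,"y": 0,"z": 0.09,"wx": 0,"wy": 0,"wz": 0,"hand": 1},
    {"x": 0,"y": 0,"z": 0.12,"wx": 0,"wy": 0,"wz": 0,"hand": 1},
    {"x": 0,"y": 0,"z": 0.145,"wx": 0,"wy": 0,"wz": 0,"hand": 1},
    {"x": 0,"y": 0,"z": 0.158,"wx": 0,"wy": 0,"wz": 0,"hand": 1},
    {"x": 0,"y": 0,"z": 0.16,"wx": 0,"wy": 0,"wz": 0,"hand": 0.8},
    {"x": 0,"y": 0,"z": 0.16,"wx": 0,"wy": 0,"wz": 0,"hand": 0.65},
  ],
)

```text
time: 17.0
tool_pos: [0.4493, -0.0582, 0.0487]
tool_rot: [3.141, 0.0, 1.572]
contact_force: [0.4, 1.2, -0.3]
opening: 0.0762
```

Emit:
move_arm(
  deltas=[
    {"x": 0,"y": 0,"z": 0,"wx": 0,"wy": 0,"wz": 0,"hand": 0.5},
    {"x": 0,"y": 0,"z": 0,"wx": 0,"wy": 0,"wz": 0,"hand": 0.42},
    {"x": 0,"y": 0,"z": 0,"wx": 0,"wy": 0,"wz": 0,"hand": 0.3},
    {"x": 0,"y": 0,"z": 0,"wx": 0,"wy": 0,"wz": 0,"hand": 0.2},
    {"x": 0,"y": 0,"z": 0,"wx": 0,"wy": 0,"wz": 0,"hand": 0.2},
    {"x": 0,"y": 0,"z": -0.01,"wx": 0,"wy": 0,"wz": 0,"hand": 0.2},
    {"x": 0,"y": 0,"z": -0.025,"wx": 0,"wy": 0,"wz": 0,"hand": 0.2},
    {"x": 0,"y": 0,"z": -0.045,"wx": 0,"wy": 0,"wz": 0,"hand": 0.2},
  ],
)

```text
time: 18.0
tool_pos: [0.4485, -0.058, 0.0938]
tool_rot: [-3.141, -0.0, 1.571]
contact_force: [-0.7, -0.0, -1.0]
opening: 0.0406
```

Emit:
move_arm(
  deltas=[
    {"x": 0,"y": 0,"z": -0.025,"wx": 0,"wy": 0,"wz": 0,"hand": 0.2},
    {"x": 0.005,"y": 0.007,"z": -0.06,"wx": 0,"wy": 0,"wz": 0,"hand": 0.2},
    {"x": 0.03,"y": 0.04,"z": -0.085,"wx": 0,"wy": 0,"wz": 0,"hand": 0.2},
    {"x": 0.06,"y": 0.083,"z": -0.085,"wx": 0,"wy": 0,"wz": 0,"hand": 0.2},
    {"x": 0.093,"y": 0.128,"z": -0.085,"wx": 0,"wy": 0,"wz": 0,"hand": 0.2},
    {"x": 0.125,"y": 0.172,"z": -0.085,"wx": 0,"wy": 0,"wz": 0,"hand": 0.2},
    {"x": 0.15,"y": 0.2065,"z": -0.085,"wx": 0,"wy": 0,"wz": 0,"hand": 0.2},
    {"x": 0.15,"y": 0.2065,"z": -0.085,"wx": 0,"wy": 0,"wz": 0,"hand": 0.2},
  ],
)

```text
time: 19.0
tool_pos: [0.6562, 0.0939, 0.1772]
tool_rot: [-3.141, -0.0, 1.574]
contact_force: [-0.6, 0.0, -1.5]
opening: 0.0401
```

Emit:
move_arm(
  deltas=[
    {"x": 0,"y": 0,"z": 0.01,"wx": 0,"wy": 0,"wz": 0,"hand": 0.2},
    {"x": 0,"y": 0,"z": 0.03,"wx": 0,"wy": 0,"wz": 0,"hand": 0.2},
    {"x": 0,"y": 0,"z": 0.05,"wx": 0,"wy": 0,"wz": 0,"hand": 0.2},
    {"x": 0,"y": 0,"z": 0.07,"wx": 0,"wy": 0,"wz": 0,"hand": 0.2},
    {"x": 0,"y": 0,"z": 0.085,"wx": 0,"wy": 0,"wz": 0,"hand": 0.2},
    {"x": 0,"y": 0,"z": 0.095,"wx": 0,"wy": 0,"wz": 0,"hand": 0.2},
    {"x": 0,"y": 0,"z": 0.1,"wx": 0,"wy": 0,"wz": 0,"hand": 0.2},
    {"x": 0,"y": 0,"z": 0.1,"wx": 0,"wy": 0,"wz": 0,"hand": 0.2},
  ],
)

```text
time: 20.0
tool_pos: [0.6551, 0.092, 0.0783]
tool_rot: [3.142, -0.0, 1.571]
contact_force: [-0.3, -0.3, -1.5]
opening: 0.0403
```

Emit:
move_arm(
  deltas=[
    {"x": 0,"y": 0,"z": 0.004,"wx": 0,"wy": 0,"wz": 0,"hand": 0.2},
    {"x": 0,"y": 0,"z": 0.008,"wx": 0,"wy": 0,"wz": 0,"hand": 0.2},
    {"x": 0,"y": 0,"z": 0.01,"wx": 0,"wy": 0,"wz": 0,"hand": 0.2},
    {"x": 0,"y": 0,"z": 0.0105,"wx": 0,"wy": 0,"wz": 0,"hand": 0.2},
    {"x": 0,"y": 0,"z": 0.011,"wx": 0,"wy": 0,"wz": 0,"hand": 0.2},
    {"x": 0,"y": 0,"z": 0.011,"wx": 0,"wy": 0,"wz": 0,"hand": 0.2},
  ],
)

```text
time: 20.75
tool_pos: [0.6551, 0.092, 0.0675]
tool_rot: [3.141, -0.0, 1.572]
contact_force: [-1.2, 0.3, 0.2]
opening: 0.0407
```

Emit:
move_arm(
  deltas=[
    {"x": 0,"y": 0,"z": 0.0005,"wx": 0,"wy": 0,"wz": 0,"hand": 0.2},
    {"x": 0,"y": 0,"z": 0.0005,"wx": 0,"wy": 0,"wz": 0,"hand": 0.45},
    {"x": 0,"y": 0,"z": 0.0005,"wx": 0,"wy": 0,"wz": 0,"hand": 0.5},
    {"x": 0,"y": 0,"z": 0.0005,"wx": 0,"wy": 0,"wz": 0,"hand": 0.7},
    {"x": 0,"y": 0,"z": 0.0005,"wx": 0,"wy": 0,"wz": 0,"hand": 0.9},
    {"x": 0,"y": 0,"z": 0.0005,"wx": 0,"wy": 0,"wz": 0,"hand": 0.9},
    {"x": 0,"y": 0,"z": -0.02,"wx": 0,"wy": 0,"wz": 0,"hand": 0.9},
    {"x": 0,"y": 0,"z": -0.05,"wx": 0,"wy": 0,"wz": 0,"hand": 1},
  ],
)

```text
time: 21.75
tool_pos: [0.6544, 0.092, 0.1167]
tool_rot: [-3.139, -0.0, 1.571]
contact_force: [0.9, 0.4, 0.5]
opening: 0.0885
```

Emit:
move_arm(
  deltas=[
    {"x": 0,"y": 0,"z": -0.04,"wx": 0,"wy": 0,"wz": 0,"hand": 1},
    {"x": 0,"y": 0,"z": -0.08,"wx": 0,"wy": 0,"wz": 0,"hand": 1},
    {"x": 0,"y": -0.01,"z": -0.105,"wx": 0,"wy": 0,"wz": 0,"hand": 1},
    {"x": -0.02,"y": -0.04,"z": -0.105,"wx": 0,"wy": 0,"wz": 0,"hand": 1},
    {"x": -0.05,"y": -0.08,"z": -0.105,"wx": 0,"wy": 0,"wz": 0,"hand": 1},
    {"x": -0.08,"y": -0.12,"z": -0.105,"wx": 0,"wy": 0,"wz": 0,"hand": 1},
    {"x": -0.11,"y": -0.16,"z": -0.105,"wx": 0,"wy": 0,"wz": 0,"hand": 1},
    {"x": -0.14,"y": -0.2,"z": -0.105,"wx": 0,"wy": 0,"wz": 0,"hand": 1},
  ],
)

```text
time: 22.75
tool_pos: [0.4539, -0.0489, 0.2224]
tool_rot: [3.141, 0.0, 1.572]
contact_force: [-0.1, -1.1, 1.2]
opening: 0.0919
```

Emit:
move_arm(
  deltas=[
    {"x": -0.05,"y": -0.008,"z": 0,"wx": 0,"wy": 0,"wz": 0,"hand": 1},
    {"x": -0.1,"y": -0.016,"z": 0,"wx": 0,"wy": 0,"wz": 0,"hand": 1},
    {"x": -0.15,"y": -0.024,"z": 0,"wx": 0,"wy": 0,"wz": 0,"hand": 1},
    {"x": -0.178,"y": -0.027,"z": 0,"wx": 0,"wy": 0,"wz": 0,"hand": 1},
    {"x": -0.178,"y": -0.027,"z": 0,"wx": 0,"wy": 0,"wz": 0,"hand": 1},
    {"x": -0.178,"y": -0.027,"z": 0.03,"wx": 0,"wy": 0,"wz": 0,"hand": 1},
    {"x": -0.178,"y": -0.027,"z": 0.06,"wx": 0,"wy": 0,"wz": 0,"hand": 1},
    {"x": -0.178,"y": -0.027,"z": 0.08,"wx": 0,"wy": 0,"wz": 0,"hand": 1},
  ],
)

```text
time: 23.75
tool_pos: [0.4281, -0.2246, 0.1411]
tool_rot: [-3.141, -0.001, 1.572]
contact_force: [-0.2, -0.7, 0.5]
opening: 0.0919
```

Emit:
move_arm(
  deltas=[
    {"x": 0,"y": 0,"z": 0,"wx": 0,"wy": 0,"wz": 0,"hand": 1},
  ],
)

```text
time: 23.88
tool_pos: [0.4278, -0.2245, 0.1412]
tool_rot: [-3.139, -0.002, 1.573]
contact_force: [0.1, 0.4, 0.1]
opening: 0.0918
```

```bash
python3 - <<'E'
from h import *
a=viewer.read_camera("scene")[130:310,290:430,::-1];b=viewer.read_camera("top")[120:300,270:450,::-1]
cv2.imwrite("pics/p4.png",cv2.resize(np.hstack([a,b]),None,fx=2.5,fy=2.5))
s=monitor.observe();print(s["tool_pos"],s["contact_force"])
for n,o in(("scene",(290,130)),("top",(270,120))):
  for z in(.019,.124): print(n,z,((proj(n,(.655,.092,z))-o)*2.5).round(0))
E
```

```text
[ 0.42882869 -0.22570414  0.14292337] [-0.13419906 -0.00916239  0.8727675 ]
scene 0.019 [131. 106.]
scene 0.124 [135.  52.]
top 0.019 [ 65. 110.]
top 0.124 [60. 91.]
```

View pics/p4.png

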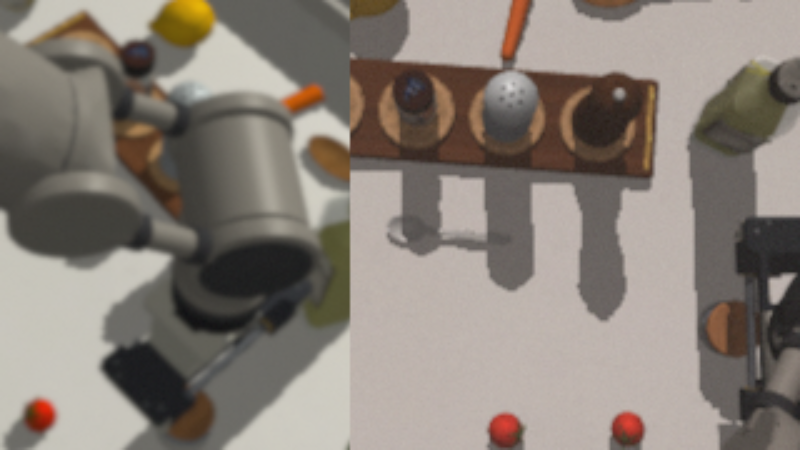

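The spice jar is centred: cap at (412,92), predicted (410,91). The gripper is above the salt cellar; the bottle is clear behind it. Descending.

Emit:
move_arm(
  deltas=[
    {"x": 0,"y": -0.001,"z": 0.03,"wx": 0,"wy": 0,"wz": 0,"hand": 1},
    {"x": -0.001,"y": -0.001,"z": 0.06,"wx": 0,"wy": 0,"wz": 0,"hand": 1},
    {"x": -0.001,"y": -0.001,"z": 0.085,"wx": 0,"wy": 0,"wz": 0,"hand": 1},
    {"x": -0.001,"y": -0.001,"z": 0.105,"wx": 0,"wy": 0,"wz": 0,"hand": 1},
    {"x": -0.001,"y": -0.001,"z": 0.12,"wx": 0,"wy": 0,"wz": 0,"hand": 1},
    {"x": -0.001,"y": -0.001,"z": 0.128,"wx": 0,"wy": 0,"wz": 0,"hand": 1},
    {"x": -0.001,"y": -0.001,"z": 0.13,"wx": 0,"wy": 0,"wz": 0,"hand": 1},
    {"x": -0.001,"y": -0.001,"z": 0.13,"wx": 0,"wy": 0,"wz": 0,"hand": 0.8},
  ],
)

```text
time: 24.98
tool_pos: [0.4277, -0.2274, 0.0126]
tool_rot: [3.141, 0.0, 1.571]
contact_force: [0.5, 0.6, 0.3]
opening: 0.0856
```

Emit:
move_arm(
  deltas=[
    {"x": 0,"y": 0,"z": 0,"wx": 0,"wy": 0,"wz": 0,"hand": 0.7},
    {"x": 0,"y": 0,"z": 0,"wx": 0,"wy": 0,"wz": 0,"hand": 0.6},
    {"x": 0,"y": 0,"z": 0,"wx": 0,"wy": 0,"wz": 0,"hand": 0.4},
    {"x": 0,"y": 0,"z": 0,"wx": 0,"wy": 0,"wz": 0,"hand": 0.3},
    {"x": 0,"y": 0,"z": 0,"wx": 0,"wy": 0,"wz": 0,"hand": 0.3},
    {"x": 0,"y": 0,"z": -0.01,"wx": 0,"wy": 0,"wz": 0,"hand": 0.3},
    {"x": 0,"y": 0,"z": -0.025,"wx": 0,"wy": 0,"wz": 0,"hand": 0.3},
    {"x": 0,"y": 0,"z": -0.045,"wx": 0,"wy": 0,"wz": 0,"hand": 0.3},
  ],
)

```text
time: 25.98
tool_pos: [0.4275, -0.2271, 0.0582]
tool_rot: [3.141, -0.0, 1.571]
contact_force: [-0.2, 0.2, -1.8]
opening: 0.0556
```

Emit:
move_arm(
  deltas=[
    {"x": 0,"y": 0,"z": -0.03,"wx": 0,"wy": 0,"wz": 0,"hand": 0.3},
    {"x": 0,"y": 0,"z": -0.065,"wx": 0,"wy": 0,"wz": 0,"hand": 0.3},
    {"x": 0,"y": 0,"z": -0.1,"wx": 0,"wy": 0,"wz": 0,"hand": 0.3},
    {"x": 0.005,"y": 0.002,"z": -0.13,"wx": 0,"wy": 0,"wz": 0,"hand": 0.3},
    {"x": 0.02,"y": 0.01,"z": -0.155,"wx": 0,"wy": 0,"wz": 0,"hand": 0.3},
    {"x": 0.05,"y": 0.027,"z": -0.16,"wx": 0,"wy": 0,"wz": 0,"hand": 0.3},
    {"x": 0.085,"y": 0.047,"z": -0.16,"wx": 0,"wy": 0,"wz": 0,"hand": 0.3},
    {"x": 0.12,"y": 0.067,"z": -0.16,"wx": 0,"wy": 0,"wz": 0,"hand": 0.3},
  ],
)

```text
time: 26.98
tool_pos: [0.4948, -0.106, 0.2184]
tool_rot: [3.14, 0.0, 1.571]
contact_force: [0.7, -0.2, -1.6]
opening: 0.0559
```

Emit:
move_arm(
  deltas=[
    {"x": 0.035,"y": 0.02,"z": 0,"wx": 0,"wy": 0,"wz": 0,"hand": 0.3},
    {"x": 0.075,"y": 0.043,"z": 0,"wx": 0,"wy": 0,"wz": 0,"hand": 0.3},
    {"x": 0.115,"y": 0.066,"z": 0,"wx": 0,"wy": 0,"wz": 0,"hand": 0.3},
    {"x": 0.155,"y": 0.089,"z": 0,"wx": 0,"wy": 0,"wz": 0,"hand": 0.3},
    {"x": 0.195,"y": 0.112,"z": 0,"wx": 0,"wy": 0,"wz": 0,"hand": 0.3},
    {"x": 0.23,"y": 0.132,"z": 0,"wx": 0,"wy": 0,"wz": 0,"hand": 0.3},
    {"x": 0.255,"y": 0.146,"z": 0,"wx": 0,"wy": 0,"wz": 0,"hand": 0.3},
    {"x": 0.27,"y": 0.155,"z": 0,"wx": 0,"wy": 0,"wz": 0,"hand": 0.3},
  ],
)

```text
time: 27.98
tool_pos: [0.6492, 0.1647, 0.2179]
tool_rot: [3.141, -0.001, 1.573]
contact_force: [-0.1, -0.9, -2.1]
opening: 0.0559
```

Emit:
move_arm(
  deltas=[
    {"x": 0.0213,"y": 0.0133,"z": 0,"wx": 0,"wy": 0,"wz": 0,"hand": 0.3},
    {"x": 0.0213,"y": 0.0133,"z": 0.01,"wx": 0,"wy": 0,"wz": 0,"hand": 0.3},
    {"x": 0.0213,"y": 0.0133,"z": 0.035,"wx": 0,"wy": 0,"wz": 0,"hand": 0.3},
    {"x": 0.0213,"y": 0.0133,"z": 0.065,"wx": 0,"wy": 0,"wz": 0,"hand": 0.3},
    {"x": 0.0213,"y": 0.0133,"z": 0.095,"wx": 0,"wy": 0,"wz": 0,"hand": 0.3},
    {"x": 0.0213,"y": 0.0133,"z": 0.125,"wx": 0,"wy": 0,"wz": 0,"hand": 0.3},
    {"x": 0.0213,"y": 0.0133,"z": 0.145,"wx": 0,"wy": 0,"wz": 0,"hand": 0.3},
    {"x": 0.0213,"y": 0.0133,"z": 0.16,"wx": 0,"wy": 0,"wz": 0,"hand": 0.3},
  ],
)

```text
time: 28.98
tool_pos: [0.6616, 0.1836, 0.0563]
tool_rot: [-3.14, 0.0, 1.571]
contact_force: [-0.4, 0.0, -2.1]
opening: 0.0559
```

Emit:
move_arm(
  deltas=[
    {"x": 0,"y": 0,"z": 0,"wx": 0,"wy": 0,"wz": 0,"hand": 0.3},
    {"x": 0,"y": 0,"z": 0,"wx": 0,"wy": 0,"wz": 0,"hand": 0.3},
  ],
)

```text
time: 29.22
tool_pos: [0.6629, 0.1843, 0.0583]
tool_rot: [3.14, -0.0, 1.571]
contact_force: [0.0, -0.3, -2.3]
opening: 0.0557
```

```bash
python3 - <<'E'
from h import *
a=viewer.read_camera("scene")[100:260,240:440,::-1]
cv2.imwrite("pics/p5.png",cv2.resize(a,None,fx=3,fy=3))
s=monitor.observe();print(s["tool_pos"],s["contact_force"])
E
```

```text
[0.66303918 0.18436738 0.05855172] [-1.19584446 -0.38967232 -1.26293896]
```

View pics/p5.png

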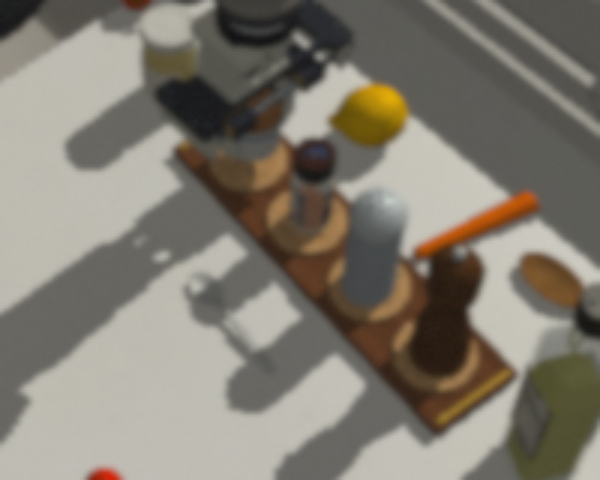

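All three placed items are upright, and the salt cellar hovers over coaster 1 at (255,150). The mustard jar is untouched behind the gripper. Lowering.

Emit:
move_arm(
  deltas=[
    {"x": 0.0017,"y": 0,"z": 0.01,"wx": 0,"wy": 0,"wz": 0,"hand": 0.3},
    {"x": 0.0017,"y": 0,"z": 0.018,"wx": 0,"wy": 0,"wz": 0,"hand": 0.3},
    {"x": 0.0017,"y": 0,"z": 0.023,"wx": 0,"wy": 0,"wz": 0,"hand": 0.3},
    {"x": 0.0017,"y": 0,"z": 0.025,"wx": 0,"wy": 0,"wz": 0,"hand": 0.3},
    {"x": 0.0017,"y": 0,"z": 0.0265,"wx": 0,"wy": 0,"wz": 0,"hand": 0.3},
    {"x": 0.0017,"y": 0,"z": 0.0272,"wx": 0,"wy": 0,"wz": 0,"hand": 0.3},
    {"x": 0.0017,"y": 0,"z": 0.0272,"wx": 0,"wy": 0,"wz": 0,"hand": 0.3},
    {"x": 0.0017,"y": 0,"z": 0.0272,"wx": 0,"wy": 0,"wz": 0,"hand": 0.3},
  ],
)

```text
time: 30.28
tool_pos: [0.6622, 0.1859, 0.0314]
tool_rot: [3.142, -0.0, 1.572]
contact_force: [-3.9, -1.4, 5.4]
opening: 0.0558
```

Contact (+5.4 N). Release and go straight up, then back off.

Emit:
move_arm(
  deltas=[
    {"x": 0,"y": 0,"z": -0.0003,"wx": 0,"wy": 0,"wz": 0,"hand": 0.62},
    {"x": 0,"y": 0,"z": -0.0003,"wx": 0,"wy": 0,"wz": 0,"hand": 0.66},
    {"x": 0,"y": 0,"z": -0.0003,"wx": 0,"wy": 0,"wz": 0,"hand": 0.8},
    {"x": 0,"y": 0,"z": -0.0003,"wx": 0,"wy": 0,"wz": 0,"hand": 0.95},
    {"x": 0,"y": 0,"z": -0.0003,"wx": 0,"wy": 0,"wz": 0,"hand": 0.95},
    {"x": 0,"y": 0,"z": -0.0003,"wx": 0,"wy": 0,"wz": 0,"hand": 0.95},
    {"x": 0,"y": 0,"z": -0.02,"wx": 0,"wy": 0,"wz": 0,"hand": 0.95},
    {"x": 0,"y": 0,"z": -0.05,"wx": 0,"wy": 0,"wz": 0,"hand": 0.95},
  ],
)

```text
time: 31.28
tool_pos: [0.662, 0.186, 0.0809]
tool_rot: [-3.14, 0.0, 1.572]
contact_force: [0.6, -0.6, 0.5]
opening: 0.0874
```

Emit:
move_arm(
  deltas=[
    {"x": 0,"y": 0,"z": -0.04,"wx": 0,"wy": 0,"wz": 0,"hand": 1},
    {"x": 0,"y": 0,"z": -0.09,"wx": 0,"wy": 0,"wz": 0,"hand": 1},
    {"x": 0,"y": 0,"z": -0.13,"wx": 0,"wy": 0,"wz": 0,"hand": 1},
    {"x": 0,"y": -0.05,"z": -0.13,"wx": 0,"wy": 0,"wz": 0,"hand": 1},
    {"x": 0.04,"y": -0.1,"z": -0.13,"wx": 0,"wy": 0,"wz": 0,"hand": 1},
    {"x": 0.08,"y": -0.15,"z": -0.13,"wx": 0,"wy": 0,"wz": 0,"hand": 1},
    {"x": 0.12,"y": -0.2,"z": -0.13,"wx": 0,"wy": 0,"wz": 0,"hand": 1},
    {"x": 0.16,"y": -0.25,"z": -0.13,"wx": 0,"wy": 0,"wz": 0,"hand": 1},
  ],
)

```text
time: 32.28
tool_pos: [0.4156, 0.3431, 0.2119]
tool_rot: [3.139, -0.002, 1.571]
contact_force: [-0.1, 0.5, 0.7]
opening: 0.0921
```

```bash
python3 - <<'E'
from h import *
A=viewer.read_camera("scene");B=viewer.read_camera("top")
a=A[100:260,240:440,::-1];b=B[120:220,190:450,::-1]
cv2.imwrite("pics/fs.png",cv2.resize(a,None,fx=3,fy=3));cv2.imwrite("pics/ft.png",cv2.resize(b,None,fx=3,fy=3))
s=monitor.observe();print(s["tool_pos"],s["time"])
for n,o in(("scene",(240,100)),("top",(190,120))):
  for nm,x,y,z in(("mill nut",.640,-.0975,.187),("shaker",.6475,-.0027,.137),("spice",.655,.092,.124),("salt lid",.6625,.187,.074),("salt knob",.6625,.187,.085)): print(n,nm,((proj(n,(x,y,z))-o+.5)*3).round(0))
E
```

```text
[0.41259623 0.34530748 0.21201977] 32.375
scene mill nut [462. 251.]
scene shaker [382. 212.]
scene spice [314. 153.]
scene salt lid [250. 123.]
scene salt knob [250. 116.]
top mill nut [565. 114.]
top shaker [434. 116.]
top spice [314. 111.]
top salt lid [202. 114.]
top salt knob [200. 111.]
```

View pics/fs.png

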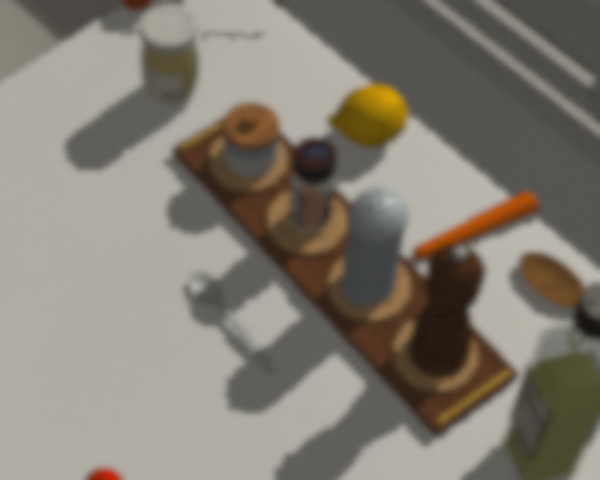

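View pics/ft.png

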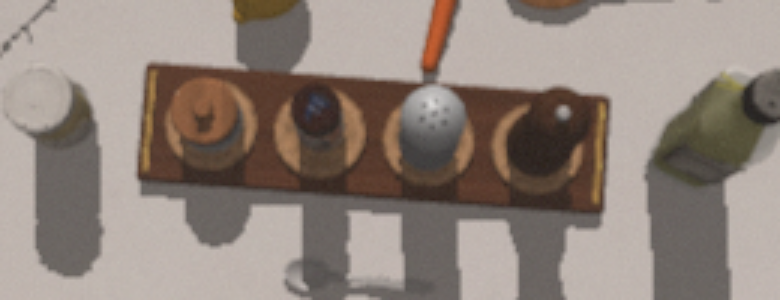

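All four are upright and within about 3 mm of their coaster centres. The bottle and jar haven't moved, and the arm is clear. Handing in.

```bash
python3 -c "
from cell import robot
print(robot.hand_in())"
```

```text
the job is handed in; nothing more can be done
None
```

All four condiments are standing upright on the coasters in height order. The pepper mill is on coaster 4 next to the oil bottle, then the sugar shaker on 3, the spice jar on 2 and the salt cellar on 1 next to the mustard jar. I handed the job in at about 32 s of the 106 s limit, with the arm backed away and touching nothing.

**Last checks:** the final pictures from both cameras showed nothing knocked over and no visible shift of the oil bottle or mustard jar. I judged their positions by eye rather than measuring them. The highest force reading between moves was about 7 N, as the salt cellar touched down.

**Centring:** each item appears within about 3 mm of its coaster's centre. The views disagreed slightly in two places:
- **Salt cellar:** the top view put it about 3 mm off along x, while the scene view put it within 1 mm.
- **Spice jar:** the final top view put it about 3 mm off along the row, while an earlier one put it within 1–2 mm.

I left both as they were, since the offsets are about as large as the calibration and pixel-reading error.

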